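# Turn the sawn block in the vise and show its mark to the camera in the mirror

## Task

The engraved mark on the block looks out over the vise's fixed jaw, where the camera cannot read it: open the sliding jaw, lift the block out, and stand it back a quarter turn round, mark facing the mirror, midway along the jaws, with the sliding jaw pushed snugly against it. Then swing the sprung mirror by its pin until the camera beside the vise would see the mark in the middle of the mirror, and finish while still holding the pin at that angle. Leave the oil bottle, pipe offcut and spanner where they are.

Things in the scene. Friction and masses are not known exactly. Their poses are not given: they have to be found in the camera images.
- vise: Vise fixed to the table. Origin on the table; +x runs along the jaws towards the mirror, +y is how the sliding jaw opens. Bed x -50..50, y -65..155 mm, top at 20 mm height. Fixed jaw: face at y = -24 mm looking to +y, x -25..25 mm, top at 45 mm height. Both ends between the jaws are open. A turned and clamped block has its axis at x = 0, y = 0 of this frame.
- jaw (a joint): Sliding jaw's opening in m (0 to 0.035), along vise +y; it stays where left (3 N friction, light damping). Its face (same size as the fixed jaw's) is at vise y = 12.5 mm + this, so the gap between the jaws is 36.5 mm + this. It reads about 0.0115 when snug on the 48 mm width of the block.
- jaw_handle (a point): Top centre of the sliding jaw's steel handle, an upright 16 x 16 mm square post, sides parallel to the vise x and y, rising from 33 to 86 mm above the table; it lies at vise x = 0, 57.5 mm behind (+y of) the sliding jaw's face.
- block: Loose aluminium block, 48 (x) x 36 (y) x 70 (z, upright) mm, about 0.33 kg. Origin: centre of its underside. At the start it stands on the vise bed, its x along vise x, held across its 36 mm side; the mark is on its -y face, on the fixed jaw's side, showing above that jaw. After a quarter turn counter-clockwise seen from above, the mark faces vise +x, the mirror's side.
- mark (a point): Centre of the engraved dark ring-and-cross mark, about 22 mm across, on the block's -y face (18 mm from the block's axis), 50 mm above the block's underside.
- stand: Round foot (76 mm across) of the mirror stand, fixed to the table roughly 180 mm from the vise towards vise +x. Origin on the table on the mirror's upright pivot axis; at rest the mirror looks to this body's -x.
- mirror: Mirror, 50 x 50 mm glass centred 82 mm above the table, frame top at 111 mm. It turns on an upright axis through its glass, at rest looking along the stand's -x; up to 0.9 rad either way against a 0.6 N m/rad spring. Origin on the axis at table height; it faces its own -x. It shows the mark when, from above, -x halves the angle at the axis between lens and mark.
- mirror_pin (a point): Top centre of the mirror's upright round grip pin, 14 mm in diameter, 55 mm behind the glass (mirror +x) on an arm fixed to the mirror; top 125 mm above the table, free from 68 mm up.
- lens (a point): Centre of the front of the reading camera's lens, 100 mm above the table. The grey camera box (36 mm wide, top 118 mm above the table) stands on a fixed foot about 200 mm to the left or to the right of the vise, lens looking along vise +x with a wide view.
- aim_left (a point): Checking point on the vise: where the mirror should squarely face (seen from above) when the camera stands on the vise's left (+y) and the block is clamped in place. No object is there.
- aim_right (a point): The same when the camera stands on the vise's right (-y).
- oil: White oil bottle, 52 mm across, 120 mm high, loose, on the opposite side of the vise to the camera; origin at its underside. Leave alone.
- offcut: Steel pipe offcut standing on end, 48 mm across, 35 mm high, loose; origin at its underside. Leave alone.
- spanner: Spanner 140 mm long lying on the table, loose. Leave alone.
Mind the look-alikes: they are no part of the job. Leave any pink look-alike of the part that bears lens alone.

How it is judged:
By the outcome, as a careful person would: the job done as asked, in the order asked, and still so for the second after the job is handed in, while the arm keeps its last pose, push and grip.
It also fails if it takes over 64 s, if anything falls off the work surface, if the arm or the gripper's body presses on something with over 40 N, if the wrist force passes 120 N, or if a joint passes its speed limit or range.

## Robot

A 7-joint arm with a two-finger parallel gripper is mounted at the origin on the work surface. World frame = base frame: x ahead of the robot, y to its left, z up, the work surface at z = 0. Lengths are in mm, angles in rad, forces in N, time in s.
With the tool pointing down it reaches from about 425 to 875 mm from the base axis. Payload 4.7 kg.
Tool frame: the origin (TCP) lies on the centre line of the jaws, within the pads' length; the fingertips stand robot.nose_length ahead of it and the grasp point (between the pads) lies 8 mm behind it (robot.nose_length is the distance from the TCP to the fingertips, in mm); z points along the fingers, y is the line along which they close (so a half turn about z gives the same grasp; the last joint's range is limited). The gripper opens to 85 mm and grips with 20 to 120 N. Pads are 22 mm wide; open, the fingers measure 114 mm over their backs; the gripper's body (76 mm by 85 mm) begins 54 mm behind the grasp point. The pads swing forward as they close: fully open they stand 13 mm farther back than shut.
Start: joints at [1.2, 0.321, -0.07, 1.45, 0.023, 1.371, -0.057], TCP at [243.975, -602.495, 242.349] pointing down, gripper open.
Joint ranges: [-2.86, 2.86], [-0.3, 2.09], [-1.38, 1.24], [0.06, 2.45], [-1.56, 4.7], [0.09, 2.05], [-2.69, 2.69]. Speed limits (rad/s): [2.57, 2.57, 3.14, 3.14, 3.14, 3.14, 3.14].

## Interface

Orientations are given as a rotation vector (axis times angle).
In Python, from workcell import readout, cams, ticket, robot gives the robot as it stands.
- The arm moves only by the shell command python3 -m pendant 'ROWS' [FORCE]. ROWS is JSON, a list of rows, each an object with "rotation": the turn, a rotation vector about the tool's x, y, z in degrees, a list of three; "offset": the shift along the tool's x, y, z in m, a list of three; "fingers": the opening, from 0 (shut) to 1 (fully open). In form: [{"rotation": [ax, ay, az], "offset": [tx, ty, tz], "fingers": fingers}, ...]. A call has 1 to 20 rows; each row is the pose to reach, as a shift and turn from the pose commanded when the call began, along the tool's axes at that moment; what a row does not reach only later rows make up. A row lasts 1/12 s, in which the tool goes at most 41.7 mm and 7.16 degrees, less where a joint would pass 70% of its speed; a pose out of reach is approached as far as the arm can. A call with a gripper value outside its range is refused whole. The fingers move at their own pace and stop on an object; FORCE is the grip in N (left out, the last holds). Time passes only in rows, so rows that repeat a pose let the fingers close. It gives the time, the measured TCP pose, the force, the opening and the grip force at its end, in the units of the state.
- readout.get_state(): the state, without advancing time (a new reading comes with each control period).
- cams.capture(name): name is "scene" or "top" or "wrist"; returns a dict with "pixels" (400x640x3 uint8, red, green, blue), "K" (3x3 intrinsics, pixels), "xyz" and "rotation" of the camera in the world. Camera axes: x right, y up, looking along -z (the intrinsics and any distortion apply to the point x, -y, -z); pixel columns grow to the right and rows downward; lengths in mm; the calibration is good to about 2 mm. The wrist camera is an equidistant fisheye: a pixel r from the principal point sees the ray r / f radians off the axis. A picture is of the moment at which its call begins. There is no depth.
- ticket.sign_off(): hands the job in; it is judged then, once.
The state is a dict: "time_s": time; "joint_pos": joint angles; "qvel": joint speeds; "joint_efforts": joint torques, N m; "tool_pos": TCP position; "eef_rot": TCP orientation; "wrist_force": force on the tool from outside, world axes, zero at the start; "ft_torque": the same for the moment, N m; "gripper_width": finger opening in mm; "gripper_force": force on a finger pad.
Only numpy, scipy, OpenCV 4.12 (cv2) and the standard library are available. Lean on these libraries where they do the work, as an engineer would, in place of code of your own. Each camera call takes 0.05 s, during which the arm holds its last target. There are 200 camera calls.

## Working session

There is one attempt and no reset: what is moved stays moved. The work goes in short steps, Python scripts to look and compute and a shell command to move; the robot and the scene stay as the last step left them, time stands still between calls to the robot, and variables do not carry over. Pictures are saved under pics/ and viewed, at most 10 in all, crops included, and the job is handed in when it is done.

```bash
ls; mkdir -p pics; python3 - <<'E'
from workcell import readout, cams, ticket, robot
import cv2,numpy as np
print(robot.nose_length); print(readout.get_state())
for n in ("scene","top"):
    c=cams.capture(n); cv2.imwrite(f"pics/{n}0.png",c["pixels"][:,:,::-1]); np.savez(f"pics/{n}0.npz",**{k:c[k] for k in("pixels","K","xyz","rotation")}); print(n,c["K"],c["xyz"],c["rotation"],[k for k in c])
E
```

```text
pics
11.0
{'time_s': 0.0, 'joint_pos': array([ 1.20009966,  0.32181243, -0.07007462,  1.45169992,  0.02263428,
        1.37078866, -0.0568841 ]), 'qvel': array([-0.0004774 , -0.0004589 ,  0.00013057,  0.00096102,  0.00119603,
       -0.00067526,  0.00147283]), 'joint_efforts': array([ 2.23089496e-04, -4.93582892e+01, -3.82235684e-01, -3.14337873e+01,
        1.28272446e-02,  1.12770763e-02, -1.17210365e-05]), 'tool_pos': array([ 243.73259676, -602.00734861,  241.21776496]), 'eef_rot': array([-3.08179079e+00, -6.00428397e-01,  7.85327470e-04]), 'wrist_force': array([-0.27787124, -0.36423007,  0.10929142]), 'ft_torque': array([ 0.05460699, -0.03777901, -0.00181284]), 'gripper_force': 0.0, 'gripper_width': 84.9968706122913}
scene [[464.30255439   0.         324.3786115 ]
 [  0.         464.30255439 196.511241  ]
 [  0.           0.           1.        ]] [ 986.55068831 -188.85844095  956.33382543] [0.47654489 0.3420098  1.25195369] ['pixels', 'K', 'xyz', 'rotation']
top [[482.17286836   0.         316.28620959]
 [  0.         482.17286836 203.3490341 ]
 [  0.           0.           1.        ]] [ 377.48025543   -1.36750787 1110.46979845] [ 0.06426395 -0.11147836 -1.5594321 ] ['pixels', 'K', 'xyz', 'rotation']
```

View pics/scene0.png

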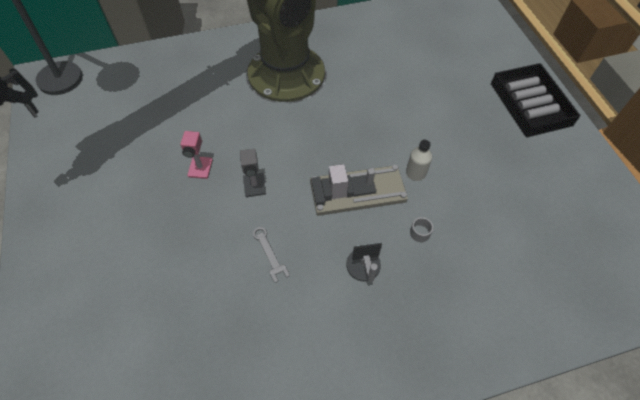

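View pics/top0.png

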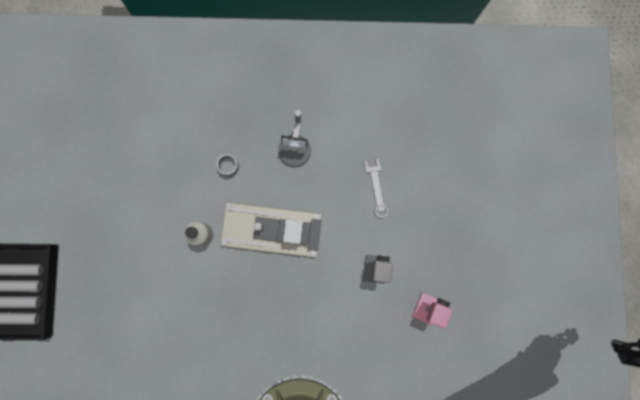

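Top view: the vise bed spans (225,205)–(322,255) with the block at (292,231), and its jaw opens to the left, which is world +y. The mirror is at (294,150) with its pin arm running up to (297,113). For the lens carrier there are two candidates: the grey camera box at (380,268) and the pink look-alike at (433,310). I choose the grey one, on the vise's right. The bottle (196,234), offcut (228,165) and spanner (377,188) stay put. Next is a close crop to check that choice.

```bash
cat > h.py <<'E'
import numpy as np,cv2
from scipy.spatial.transform import Rotation as R
def load(n): return dict(np.load(f"pics/{n}.npz"))
def rays(c,uv,fish=False):
    uv=np.atleast_2d(np.array(uv,float)); K=c["K"]; p=np.c_[(uv[:,0]-K[0,2])/K[0,0],(uv[:,1]-K[1,2])/K[1,1]]
    if fish:
        r=np.linalg.norm(p,axis=1)[:,None]; s=np.where(r>1e-9,np.sin(r)/np.maximum(r,1e-9),1); d=np.c_[p[:,:1]*s,-p[:,1:]*s,-np.cos(r)]
    else: d=np.c_[p[:,0],-p[:,1],-np.ones(len(p))]
    return R.from_rotvec(c["rotation"]).apply(d)
def plane(c,uv,z,fish=False):
    d=rays(c,uv,fish); return (c["xyz"]+d*((z-c["xyz"][2])/d[:,2])[:,None])[:,:2]
def project(c,P,fish=False):
    q=R.from_rotvec(c["rotation"]).inv().apply(np.atleast_2d(P)-c["xyz"]); q=q*[1,-1,-1]; K=c["K"]
    if fish:
        r=np.linalg.norm(q[:,:2],axis=1); t=np.arctan2(r,q[:,2])[:,None]; n=q[:,:2]/np.maximum(r,1e-9)[:,None]*t
    else: n=q[:,:2]/q[:,2:]
    return n*[K[0,0],K[1,1]]+[K[0,2],K[1,2]]
E
python3 - <<'E'
from h import *
c=load("top0");im=c["pixels"][:,:,::-1]
cv2.imwrite("pics/crop1.png",cv2.resize(im[90:330,170:470],None,fx=2.5,fy=2.5,interpolation=cv2.INTER_CUBIC))
for n,uv,z in [("bedc",[[225,205],[322,212],[318,257],[221,248]],20),("block",[[292,231]],70),("stand",[[294,150]],0),("pin",[[297,113]],125),("lens",[[383,259]],100),("oil",[[196,234]],100),("off",[[228,165]],35),("sp",[[377,188]],0)]: print(n,plane(c,uv,z).round(0).tolist())
E
```

```text
bedc [[494.0, 173.0], [481.0, -47.0], [379.0, -39.0], [397.0, 179.0]]
block [[434.0, 20.0]]
stand [[628.0, 19.0]]
pin [[679.0, 11.0]]
lens [[376.0, -172.0]]
oil [[424.0, 218.0]]
off [[583.0, 166.0]]
sp [[540.0, -176.0]]
```

View pics/crop1.png

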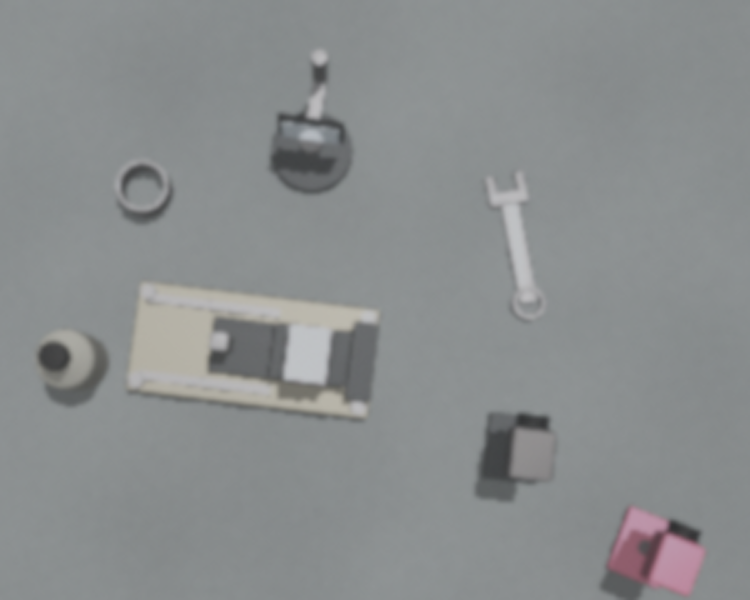

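The crop confirms the choice: a grey box with a black lens looking up towards the mirror at crop (533,420), and the pink copy at (665,550). So the camera is on the vise's right and aim_right applies. Next I move above the vise and mirror for a wrist view.

```bash
cat >> h.py <<'E'
def move(pos,yaw,st=None):
    """tool y axis at world angle yaw deg, tool down -> rotation deg, offset m ; half-turn chosen smaller"""
    from workcell import readout
    st=st or readout.get_state(); R0=R.from_rotvec(st["eef_rot"]); p0=st["tool_pos"]; out=None
    for k in (0,180):
        a=np.radians(yaw+k); y=np.array([np.cos(a),np.sin(a),0]); z=np.array([0,0,-1.]); T=R.from_matrix(np.c_[np.cross(y,z),y,z])
        r=(R0.inv()*T).as_rotvec(degrees=True)
        print("yaw",yaw+k,"rot",r.round(2).tolist(),"off",(R0.inv().apply(np.array(pos)-p0)/1000).round(4).tolist(),"dist",np.linalg.norm(np.array(pos)-p0).round())
def snap(n,name):
    from workcell import cams
    c=cams.capture(n); np.savez(f"pics/{name}.npz",**{k:c[k] for k in("pixels","K","xyz","rotation")}); cv2.imwrite(f"pics/{name}.png",c["pixels"][:,:,::-1]); return c
E
python3 - <<'E'
from h import *
move([500,15,300],86)
c=snap("wrist","w0"); print(c["K"],c["xyz"],c["rotation"])
from workcell import readout
s=readout.get_state();R0=R.from_rotvec(s["eef_rot"]);print(R0.inv().apply(c["xyz"]-s["tool_pos"]),(R0.inv()*R.from_rotvec(c["rotation"])).as_matrix().round(3),R0.as_matrix().round(3))
E
```

```text
yaw 86 rot [-0.04, -0.13, -153.95] off [0.4691, -0.4759, -0.0579] dist 671.0
yaw 266 rot [-0.1, 0.03, 26.05] off [0.4691, -0.4759, -0.0579] dist 671.0
[[309.70691629   0.         317.47698721]
 [  0.         309.70691629 201.49758247]
 [  0.           0.           1.        ]] [ 313.46168891 -574.60916922  372.22755827] [-0.26075047  0.17633288 -1.17652776]
[  74.87237728    0.45782243 -130.80008929] [[ 0.     0.956  0.292]
 [ 1.     0.    -0.001]
 [-0.001  0.292 -0.956]] [[ 0.927  0.375 -0.001]
 [ 0.375 -0.927  0.001]
 [-0.    -0.002 -1.   ]]
```

```bash
python3 -m pendant '[{"rotation":[0,0,26],"offset":[0.469,-0.476,-0.058],"fingers":1},{"rotation":[0,0,26],"offset":[0.469,-0.476,-0.058],"fingers":1},{"rotation":[0,0,26],"offset":[0.469,-0.476,-0.058],"fingers":1},{"rotation":[0,0,26],"offset":[0.469,-0.476,-0.058],"fingers":1},{"rotation":[0,0,26],"offset":[0.469,-0.476,-0.058],"fingers":1},{"rotation":[0,0,26],"offset":[0.469,-0.476,-0.058],"fingers":1},{"rotation":[0,0,26],"offset":[0.469,-0.476,-0.058],"fingers":1},{"rotation":[0,0,26],"offset":[0.469,-0.476,-0.058],"fingers":1},{"rotation":[0,0,26],"offset":[0.469,-0.476,-0.058],"fingers":1},{"rotation":[0,0,26],"offset":[0.469,-0.476,-0.058],"fingers":1},{"rotation":[0,0,26],"offset":[0.469,-0.476,-0.058],"fingers":1},{"rotation":[0,0,26],"offset":[0.469,-0.476,-0.058],"fingers":1},{"rotation":[0,0,26],"offset":[0.469,-0.476,-0.058],"fingers":1},{"rotation":[0,0,26],"offset":[0.469,-0.476,-0.058],"fingers":1},{"rotation":[0,0,26],"offset":[0.469,-0.476,-0.058],"fingers":1},{"rotation":[0,0,26],"offset":[0.469,-0.476,-0.058],"fingers":1},{"rotation":[0,0,26],"offset":[0.469,-0.476,-0.058],"fingers":1},{"rotation":[0,0,26],"offset":[0.469,-0.476,-0.058],"fingers":1},{"rotation":[0,0,26],"offset":[0.469,-0.476,-0.058],"fingers":1},{"rotation":[0,0,26],"offset":[0.469,-0.476,-0.058],"fingers":1}]'
python3 -c "
from h import *
snap('wrist','w1')"
```

```text
time_s: 1.82
tool_pos: [499.5, 12.9, 299.8]
eef_rot: [3.139, -0.112, -0.002]
wrist_force: [-0.1, 1.0, -0.2]
gripper_width: 85.3
gripper_force: 0.0
```

View pics/w1.png

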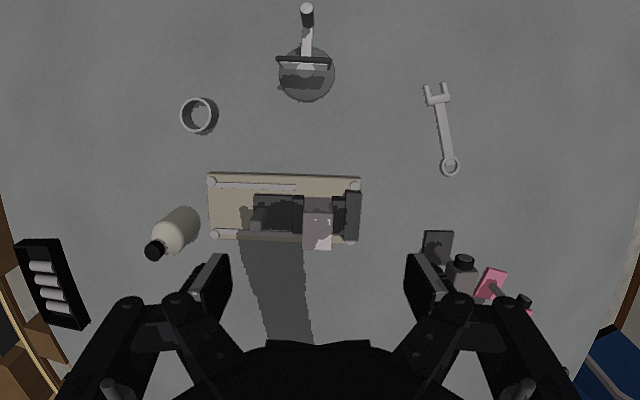

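Wrist view: the bed corners are at about (207,173), (361,177), (360,243) and (209,239). The block top is at (318,235), the mirror frame at (304,60), the pin top at (307,8) and the lens at (464,260). An enlarged crop will give exact corners.

```bash
python3 - <<'E'
from h import *
c=load("w1");im=c["pixels"][:,:,::-1]
cv2.imwrite("pics/crop2.png",cv2.resize(im[160:260,200:370],None,fx=4.7,fy=4.7,interpolation=cv2.INTER_CUBIC))
h=cv2.cvtColor(im,cv2.COLOR_BGR2HSV)
for r,cc in ((range(166,182),220),(range(166,182),340),(range(232,250),225),(range(234,250),345)): print(cc,[(y,im[y,cc].tolist()) for y in r])
E
```

```text
220 [(166, [115, 116, 115]), (167, [116, 116, 115]), (168, [115, 116, 115]), (169, [114, 115, 114]), (170, [119, 119, 118]), (171, [89, 91, 91]), (172, [55, 60, 63]), (173, [66, 74, 79]), (174, [96, 107, 112]), (175, [113, 126, 131]), (176, [121, 133, 139]), (177, [119, 131, 137]), (178, [119, 131, 137]), (179, [118, 131, 137]), (180, [119, 131, 138]), (181, [118, 130, 136])]
340 [(166, [115, 117, 115]), (167, [116, 117, 115]), (168, [115, 116, 115]), (169, [114, 115, 114]), (170, [114, 116, 114]), (171, [114, 115, 114]), (172, [114, 115, 114]), (173, [115, 117, 115]), (174, [120, 122, 120]), (175, [81, 85, 86]), (176, [56, 61, 64]), (177, [72, 80, 84]), (178, [101, 112, 117]), (179, [116, 128, 135]), (180, [122, 134, 141]), (181, [122, 134, 140])]
225 [(232, [136, 136, 140]), (233, [134, 134, 138]), (234, [118, 130, 135]), (235, [114, 127, 133]), (236, [115, 127, 134]), (237, [116, 129, 136]), (238, [105, 116, 122]), (239, [96, 99, 99]), (240, [117, 118, 116]), (241, [116, 117, 114]), (242, [115, 116, 114]), (243, [115, 116, 115]), (244, [114, 115, 114]), (245, [115, 115, 113]), (246, [115, 115, 114]), (247, [115, 116, 114]), (248, [115, 117, 115]), (249, [116, 116, 115])]
345 [(234, [65, 64, 65]), (235, [66, 64, 64]), (236, [65, 65, 65]), (237, [65, 64, 65]), (238, [64, 64, 64]), (239, [62, 61, 61]), (240, [62, 63, 64]), (241, [84, 91, 95]), (242, [114, 126, 132]), (243, [102, 115, 122]), (244, [106, 112, 114]), (245, [113, 113, 111]), (246, [112, 113, 111]), (247, [113, 114, 113]), (248, [113, 114, 113]), (249, [111, 113, 112])]
```

View pics/crop2.png

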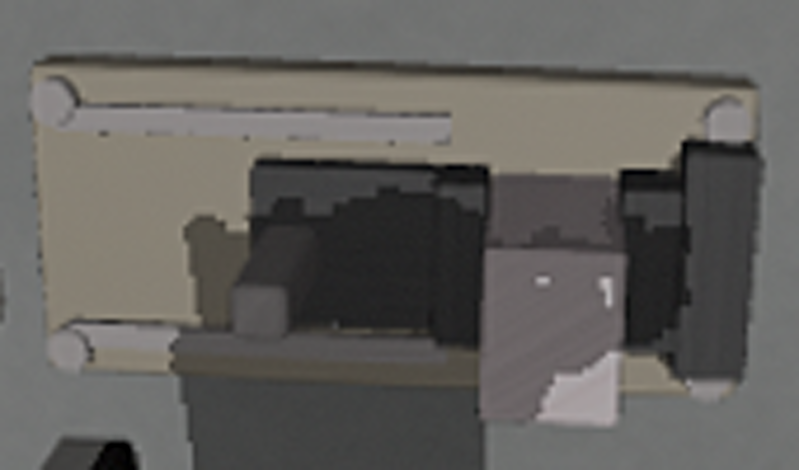

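```bash
python3 - <<'E'
from h import *
c=load("w1")
f=lambda L,z:plane(c,[[200+a/4.7-.4,160+b/4.7-.4] for a,b in L],z,True)
xp=plane(c,[[220,173.7],[340,177.5]],20,True); xm=plane(c,[[225,238.5],[345,243.5]],20,True)
print(xp,xm); L=f([(36,66),(49,365)],20); Rr=f([(757,90),(743,390)],20); print("left",L,"right",Rr)
print("block top",f([(483,247),(625,250),(620,425),(483,418)],90+0),"handle top",f([(236,286),(288,286),(284,335),(235,332)],86))
t=load("top0"); q=lambda L:plane(t,[[170+a/2.5-.3,90+b/2.5-.3] for a,b in L],20)
print("top corners",q([(142,283),(378,310),(365,418),(128,390)]))
E
```

```text
[[499.39043298 148.39153875]
 [480.89820515 -17.56571324]] [[401.40173483 157.15002114]
 [382.17957741 -20.10505459]]
left [[501.23957798 167.55570908]
 [404.51306655 180.88317868]] right [[477.26809897 -45.8203242 ]
 [382.11468694 -38.79289954]]
block top [[458.77830246  32.50959131]
 [455.45900055  -2.5217167 ]
 [407.46782389   1.3775851 ]
 [412.05073882  36.65612213]] handle top [[451.24678183  97.25861172]
 [450.37831199  83.60353105]
 [436.98113935  86.48153324]
 [438.58407649  99.40361718]]
top corners [[499.10745631 169.62297574]
 [476.80991239 -44.42774332]
 [379.1674289  -33.3770438 ]
 [402.45908079 179.36205324]]
```

```bash
cat >> h.py <<'E'
A=np.radians(-6.2); O=np.array([435.8,21.8]); ex=np.array([np.cos(A),np.sin(A)]); ey=np.array([-np.sin(A),np.cos(A)])
def V(x,y): return O+x*ex+y*ey
def inV(p): d=np.asarray(p)[...,:2]-O; return np.stack([d@ex,d@ey],-1)
E
python3 - <<'E'
from h import *
p=V(0,70);print(p)
move([*p,120],263.8);move([*p,65],263.8)
E
```

```text
[443.3599549   91.39056748]
yaw 263.8 rot [0.05, 0.05, 2.06] off [-0.0616, -0.0746, 0.1799] dist 204.0
yaw 443.8 rot [-0.07, 0.07, -177.94] off [-0.0616, -0.0746, 0.1799] dist 204.0
yaw 263.8 rot [0.05, 0.05, 2.06] off [-0.0615, -0.0746, 0.2349] dist 254.0
yaw 443.8 rot [-0.07, 0.07, -177.94] off [-0.0615, -0.0746, 0.2349] dist 254.0
```

```bash
python3 -m pendant '[{"rotation":[0,0,2],"offset":[-0.0616,-0.0746,0.18],"fingers":0.48},{"rotation":[0,0,2],"offset":[-0.0616,-0.0746,0.18],"fingers":0.48},{"rotation":[0,0,2],"offset":[-0.0616,-0.0746,0.18],"fingers":0.48},{"rotation":[0,0,2],"offset":[-0.0616,-0.0746,0.18],"fingers":0.48},{"rotation":[0,0,2],"offset":[-0.0616,-0.0746,0.18],"fingers":0.48},{"rotation":[0,0,2],"offset":[-0.0616,-0.0746,0.18],"fingers":0.48},{"rotation":[0,0,2],"offset":[-0.0616,-0.0746,0.18],"fingers":0.48},{"rotation":[0,0,2],"offset":[-0.0615,-0.0746,0.2],"fingers":0.48},{"rotation":[0,0,2],"offset":[-0.0615,-0.0746,0.22],"fingers":0.48},{"rotation":[0,0,2],"offset":[-0.0615,-0.0746,0.235],"fingers":0.48},{"rotation":[0,0,2],"offset":[-0.0615,-0.0746,0.235],"fingers":0.48},{"rotation":[0,0,2],"offset":[-0.0615,-0.0746,0.235],"fingers":0.0},{"rotation":[0,0,2],"offset":[-0.0615,-0.0746,0.235],"fingers":0.0},{"rotation":[0,0,2],"offset":[-0.0615,-0.0746,0.235],"fingers":0.0},{"rotation":[0,0,2],"offset":[-0.0615,-0.0746,0.235],"fingers":0.0},{"rotation":[0,0,2],"offset":[-0.0615,-0.0746,0.235],"fingers":0.0},{"rotation":[0,0,2],"offset":[-0.0615,-0.0746,0.235],"fingers":0.0}]' 25
```

```text
time_s: 3.28
tool_pos: [445.7, 93.0, 67.1]
eef_rot: [3.137, -0.164, 0.006]
wrist_force: [-0.0, -2.2, 7.2]
gripper_width: 15.7
gripper_force: 28.7
```

```bash
python3 -m pendant '[{"rotation":[0,0,0],"offset":[0,-0.008,0],"fingers":0},{"rotation":[0,0,0],"offset":[0,-0.016,0],"fingers":0},{"rotation":[0,0,0],"offset":[0,-0.024,0],"fingers":0},{"rotation":[0,0,0],"offset":[0,-0.031,0],"fingers":0},{"rotation":[0,0,0],"offset":[0,-0.031,0],"fingers":0},{"rotation":[0,0,0],"offset":[0,-0.031,0],"fingers":0},{"rotation":[0,0,0],"offset":[0,-0.031,0],"fingers":0.5},{"rotation":[0,0,0],"offset":[0,-0.031,0],"fingers":0.5},{"rotation":[0,0,0],"offset":[0,-0.031,0],"fingers":0.5},{"rotation":[0,0,0],"offset":[0,-0.031,-0.06],"fingers":0.5},{"rotation":[0,0,0],"offset":[0,-0.031,-0.12],"fingers":0.5},{"rotation":[0,0,0],"offset":[0.03,-0.01,-0.15],"fingers":0.8},{"rotation":[0,0,0],"offset":[0.06,0.03,-0.15],"fingers":0.8},{"rotation":[0,0,0],"offset":[0.06,0.076,-0.15],"fingers":0.8},{"rotation":[0,0,0],"offset":[0.06,0.076,-0.15],"fingers":0.8},{"rotation":[0,0,0],"offset":[0.06,0.076,-0.15],"fingers":0.8},{"rotation":[0,0,0],"offset":[0.06,0.076,-0.15],"fingers":0.8}]'
python3 - <<'E'
from h import *
c=snap("wrist","w2"); im=c["pixels"][:,:,::-1]
cv2.imwrite("pics/w2b.png",cv2.resize(im[130:330,190:440],None,fx=3,fy=3,interpolation=cv2.INTER_CUBIC))
for y in (-24,12.5,43.5,101): print(y,project(c,[*V(0,y),45],True))
move([*V(0,-5.5),70],263.8)
E
```

```text
time_s: 4.7
tool_pos: [495.4, 9.5, 215.0]
eef_rot: [-3.137, 0.17, 0.001]
wrist_force: [-0.6, 0.5, -0.9]
gripper_width: 68.3
gripper_force: 0.0
-24 [[334.03412798 240.82193311]]
12.5 [[299.73040842 240.83325533]]
43.5 [[270.89305406 240.5940187 ]]
101 [[219.77891596 239.60510396]]
yaw 263.8 rot [-0.03, 0.07, 0.17] off [-0.0599, 0.0016, 0.1449] dist 157.0
yaw 443.8 rot [-0.11, -0.05, -179.83] off [-0.0599, 0.0016, 0.1449] dist 157.0
```

View pics/w2b.png

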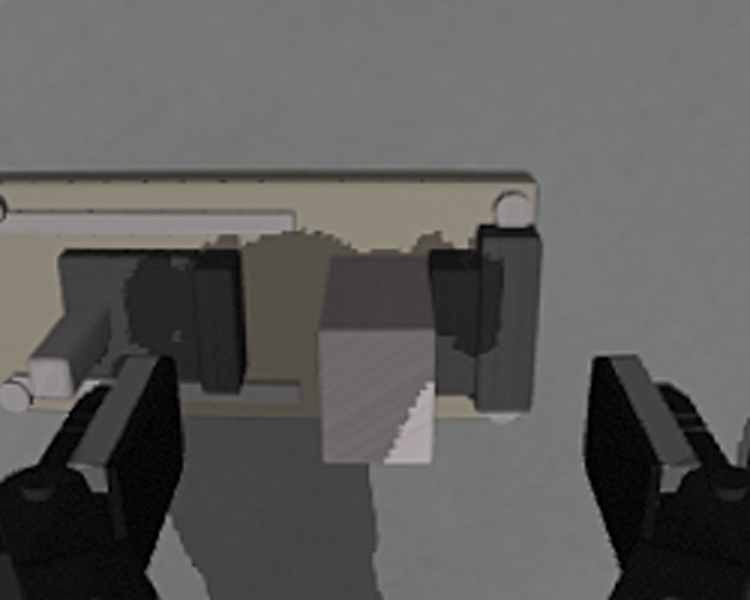

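The jaw is open, its pad's face is at crop x≈243, and the block still stands against the fixed jaw with its top at crop (319–434, 330–463). I'll compute its pose.

```bash
python3 - <<'E'
from h import *
c=load("w2")
f=lambda L,z:plane(c,[[190+a/3-.33,130+b/3-.33] for a,b in L],z,True)
for n,L,z in (("block",[(319,330),(434,330),(432,463),(322,463)],90),("handle",[(35,358),(78,362),(72,396),(30,392)],86),("bed+x",[(30,182),(535,184)],20),("bed right",[(537,190),(530,412)],20),("jaw face top",[(243,255),(240,390)],45),("fixed face top",[(430,252)],45)):
    p=f(L,z); print(n,inV(p).round(1).tolist(),"mean",inV(p).mean(0).round(1))
E
```

```text
block [[21.4, 13.1], [21.5, -21.6], [-25.9, -22.0], [-25.9, 13.5]] mean [-2.2 -4.2]
handle [[7.8, 107.1], [7.0, 92.1], [-5.7, 96.0], [-4.9, 110.9]] mean [  1.  101.5]
bed+x [[49.5, 128.3], [48.2, -62.0]] mean [48.8 33.2]
bed right [[45.9, -62.8], [-46.6, -65.4]] mean [ -0.3 -64.1]
jaw face top [[29.5, 42.2], [-23.2, 46.2]] mean [ 3.2 44.2]
fixed face top [[30.6, -22.4]] mean [ 30.6 -22.4]
```

```bash
sed -i 's/O=np.array(\[435.8,21.8\])/O=np.array([435.4,22.8])/' h.py; python3 - <<'E'
from h import *
from workcell import readout
print(readout.get_state()["joint_pos"].round(2))
move([*V(-1.5,-5.3),110],263.8);move([*V(-1.5,-5.3),66],263.8)
E
```

```text
[ 0.58  0.04 -0.67  1.84  0.02  1.27 -1.77]
yaw 263.8 rot [-0.03, 0.07, 0.17] off [-0.0619, 0.0004, 0.1049] dist 122.0
yaw 443.8 rot [-0.11, -0.05, -179.83] off [-0.0619, 0.0004, 0.1049] dist 122.0
yaw 263.8 rot [-0.03, 0.07, 0.17] off [-0.0619, 0.0004, 0.1489] dist 161.0
yaw 443.8 rot [-0.11, -0.05, -179.83] off [-0.0619, 0.0004, 0.1489] dist 161.0
```

```bash
python3 -m pendant '[{"rotation":[0,0,0.2],"offset":[-0.062,0.0004,0.08],"fingers":0.8},{"rotation":[0,0,0.2],"offset":[-0.062,0.0004,0.1],"fingers":0.8},{"rotation":[0,0,0.2],"offset":[-0.062,0.0004,0.1],"fingers":0.8},{"rotation":[0,0,0.2],"offset":[-0.062,0.0004,0.12],"fingers":0.8},{"rotation":[0,0,0.2],"offset":[-0.062,0.0004,0.135],"fingers":0.8},{"rotation":[0,0,0.2],"offset":[-0.062,0.0004,0.149],"fingers":0.8},{"rotation":[0,0,0.2],"offset":[-0.062,0.0004,0.149],"fingers":0.8},{"rotation":[0,0,0.2],"offset":[-0.062,0.0004,0.149],"fingers":0.8},{"rotation":[0,0,0.2],"offset":[-0.062,0.0004,0.149],"fingers":0.2},{"rotation":[0,0,0.2],"offset":[-0.062,0.0004,0.149],"fingers":0.2},{"rotation":[0,0,0.2],"offset":[-0.062,0.0004,0.149],"fingers":0.2},{"rotation":[0,0,0.2],"offset":[-0.062,0.0004,0.149],"fingers":0.2},{"rotation":[0,0,0.2],"offset":[-0.062,0.0004,0.149],"fingers":0.2},{"rotation":[0,0,0.2],"offset":[-0.062,0.0004,0.149],"fingers":0.2}]' 60
python3 - <<'E'
from h import *
from workcell import readout
s=readout.get_state();print(inV(s["tool_pos"]),s["tool_pos"]); move(s["tool_pos"],263.8)
E
```

```text
time_s: 5.92
tool_pos: [435.0, 17.8, 67.4]
eef_rot: [3.137, -0.169, 0.003]
wrist_force: [0.1, 0.4, 6.3]
gripper_width: 35.4
gripper_force: 60.7
[ 0.13017826 -5.00697368] [434.98866692  17.80825312  67.41318062]
yaw 263.8 rot [-0.0, -0.13, 0.05] off [0.0, 0.0, 0.0] dist 0.0
yaw 443.8 rot [0.2, -0.0, -179.95] off [0.0, 0.0, 0.0] dist 0.0
```

```bash
python3 -m pendant '[{"rotation":[0,0,0],"offset":[0,-0.001,-0.02],"fingers":0.2},{"rotation":[0,0,0],"offset":[0,-0.004,-0.05],"fingers":0.2},{"rotation":[0,0,0],"offset":[0,-0.008,-0.065],"fingers":0.2},{"rotation":[0,0,-7],"offset":[0,-0.008,-0.065],"fingers":0.2},{"rotation":[0,0,-14],"offset":[0,-0.008,-0.065],"fingers":0.2},{"rotation":[0,0,-21],"offset":[0,-0.008,-0.065],"fingers":0.2},{"rotation":[0,0,-28],"offset":[0,-0.008,-0.065],"fingers":0.2},{"rotation":[0,0,-35],"offset":[0,-0.008,-0.065],"fingers":0.2},{"rotation":[0,0,-42],"offset":[0,-0.008,-0.065],"fingers":0.2},{"rotation":[0,0,-49],"offset":[0,-0.008,-0.065],"fingers":0.2},{"rotation":[0,0,-56],"offset":[0,-0.008,-0.065],"fingers":0.2},{"rotation":[0,0,-63],"offset":[0,-0.008,-0.065],"fingers":0.2},{"rotation":[0,0,-70],"offset":[0,-0.008,-0.065],"fingers":0.2},{"rotation":[0,0,-77],"offset":[0,-0.008,-0.065],"fingers":0.2},{"rotation":[0,0,-84],"offset":[0,-0.008,-0.065],"fingers":0.2},{"rotation":[0,0,-90],"offset":[0,-0.008,-0.065],"fingers":0.2},{"rotation":[0,0,-90],"offset":[0,-0.008,-0.065],"fingers":0.2},{"rotation":[0,0,-90],"offset":[0,-0.008,-0.065],"fingers":0.2}]'
python3 - <<'E'
from h import *
from workcell import readout
s=readout.get_state();print(inV(s["tool_pos"]),s["tool_pos"]); move([*V(0,3.3),70],353.8)
c=snap("wrist","w3"); cv2.imwrite("pics/w3b.png",cv2.resize(c["pixels"][100:360,150:480,::-1],None,fx=2.3,fy=2.3,interpolation=cv2.INTER_CUBIC))
E
```

```text
time_s: 7.42
tool_pos: [434.2, 25.5, 130.9]
eef_rot: [-2.34, -2.095, 0.001]
wrist_force: [-0.1, 0.1, -2.8]
gripper_width: 35.1
gripper_force: 61.8
[-1.50346697  2.51689962] [434.1771504   25.46455165 130.87314066]
yaw 353.8 rot [-0.06, 0.02, -0.13] off [0.0008, 0.0016, 0.0609] dist 61.0
yaw 533.8 rot [0.02, 0.09, 179.87] off [0.0008, 0.0016, 0.0609] dist 61.0
```

View pics/w3b.png

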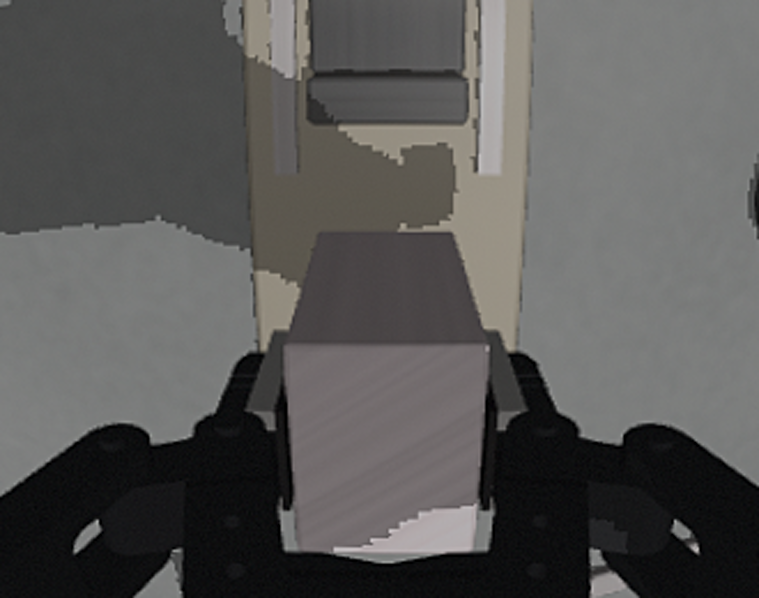

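```bash
python3 - <<'E'
from h import *
c=load("w3")
f=lambda L,z:inV(plane(c,[[150+a/2.3-.3,100+b/2.3-.3] for a,b in L],z,True)).round(1).tolist()
print("bottom front",f([(318,233),(453,233)],83.5)); print("top front",f([(286,344),(488,344)],153.5),"jaw face top",f([(310,123),(467,123)],45),"bed", f([(249,150),(529,150)],20),f([(253,250),(526,250)],20))
E
```

```text
bottom front [[-18.7, 22.4], [16.8, 22.3]]
top front [[-17.7, 24.1], [16.5, 24.0]] jaw face top [[-24.1, 46.0], [24.1, 45.9]] bed [[-48.6, 33.3], [49.0, 33.2]] [[-49.0, -3.4], [49.8, -3.5]]
```

```bash
python3 -m pendant '[{"rotation":[0,0,0],"offset":[0.005,0.001,0.01],"fingers":0.2},{"rotation":[0,0,0],"offset":[0.005,0.001,0.025],"fingers":0.2},{"rotation":[0,0,0],"offset":[0.005,0.001,0.04],"fingers":0.2},{"rotation":[0,0,0],"offset":[0.005,0.001,0.05],"fingers":0.2},{"rotation":[0,0,0],"offset":[0.005,0.001,0.058],"fingers":0.2},{"rotation":[0,0,0],"offset":[0.005,0.001,0.061],"fingers":0.2},{"rotation":[0,0,0],"offset":[0.005,0.001,0.061],"fingers":0.2},{"rotation":[0,0,0],"offset":[0.005,0.001,0.061],"fingers":0.2}]'
python3 -c "
from h import *
from workcell import readout
s=readout.get_state();print(inV(s['tool_pos']),s['tool_pos'])"
```

```text
time_s: 8.13
tool_pos: [436.6, 30.6, 70.5]
eef_rot: [2.338, 2.099, 0.001]
wrist_force: [0.1, 0.4, -3.7]
gripper_width: 35.0
gripper_force: 61.8
[0.3137625  7.83885008] [436.55851805  30.55911421  70.49171878]
```

```bash
python3 -m pendant '[{"rotation":[0,0,0],"offset":[0,0,0.001],"fingers":0.2},{"rotation":[0,0,0],"offset":[0,0,0.002],"fingers":0.2},{"rotation":[0,0,0],"offset":[0,0,0.003],"fingers":0.2},{"rotation":[0,0,0],"offset":[0,0,0.003],"fingers":0.2},{"rotation":[0,0,0],"offset":[0,0,0.003],"fingers":0.2}]'

```

```text
time_s: 8.55
tool_pos: [436.4, 30.4, 67.5]
eef_rot: [2.337, 2.099, 0.0]
wrist_force: [1.5, 0.0, -2.5]
gripper_width: 35.5
gripper_force: 62.0
```

```bash
python3 -m pendant '[{"rotation":[0,0,0],"offset":[0,0,0.0007],"fingers":0.2},{"rotation":[0,0,0],"offset":[0,0,0.0007],"fingers":0.7},{"rotation":[0,0,0],"offset":[0,0,0.0007],"fingers":0.7},{"rotation":[0,0,0],"offset":[0,0,0.0007],"fingers":0.7},{"rotation":[0,0,0],"offset":[0,0,-0.02],"fingers":0.7},{"rotation":[0,0,0],"offset":[0,0,-0.05],"fingers":0.7},{"rotation":[0,0,0],"offset":[0.03,0,-0.09],"fingers":0.5},{"rotation":[0,0,0],"offset":[0.07,0,-0.09],"fingers":0},{"rotation":[0,0,0],"offset":[0.11,0,-0.09],"fingers":0},{"rotation":[0,0,0],"offset":[0.12,0,-0.09],"fingers":0},{"rotation":[0,0,0],"offset":[0.12,0,-0.09],"fingers":0},{"rotation":[0,0,0],"offset":[0.12,0,-0.09],"fingers":0}]'
python3 - <<'E'
from h import *
from workcell import readout
s=readout.get_state();print(inV(s["tool_pos"]),s["tool_pos"]); move([*V(0,134),76],353.8)
c=snap("wrist","w4"); cv2.imwrite("pics/w4b.png",cv2.resize(c["pixels"][100:400,150:480,::-1],None,fx=2,fy=2,interpolation=cv2.INTER_CUBIC))
t=snap("top","t4")["pixels"][:,:,::-1]
cv2.imwrite("pics/m4.png",np.hstack([cv2.resize(c["pixels"][90:350,180:480,::-1],(480,416)),cv2.resize(t[190:270,200:261],(317,416),interpolation=cv2.INTER_CUBIC)]))
E
```

```text
time_s: 9.55
tool_pos: [448.9, 150.2, 157.2]
eef_rot: [-2.335, -2.102, 0.001]
wrist_force: [0.7, -1.0, -0.1]
gripper_width: -0.0
gripper_force: 0.0
[ -0.29241791 128.10156308] [448.94417873 150.18387337 157.19127589]
yaw 353.8 rot [-0.02, 0.02, 0.17] off [0.0059, 0.0003, 0.0812] dist 81.0
yaw 533.8 rot [-0.03, -0.02, -179.83] off [0.0059, 0.0003, 0.0812] dist 81.0
```

View pics/w4b.png

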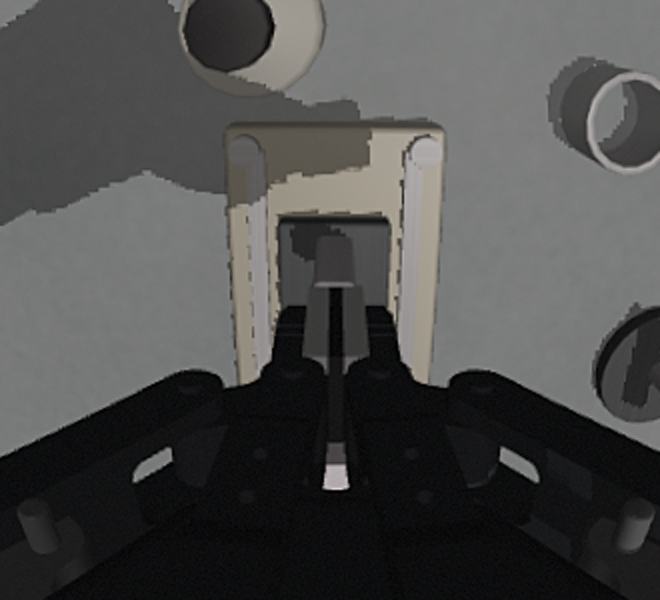

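```bash
python3 -m pendant '[{"rotation":[0,0,0],"offset":[0.006,0,0.03],"fingers":0},{"rotation":[0,0,0],"offset":[0.006,0,0.06],"fingers":0},{"rotation":[0,0,0],"offset":[0.006,0,0.081],"fingers":0},{"rotation":[0,0,0],"offset":[0.006,0,0.081],"fingers":0},{"rotation":[0,0,0],"offset":[0.0,0,0.081],"fingers":0},{"rotation":[0,0,0],"offset":[-0.005,0,0.081],"fingers":0},{"rotation":[0,0,0],"offset":[-0.01,0,0.081],"fingers":0},{"rotation":[0,0,0],"offset":[-0.014,0,0.081],"fingers":0},{"rotation":[0,0,0],"offset":[-0.018,0,0.081],"fingers":0},{"rotation":[0,0,0],"offset":[-0.02,0,0.081],"fingers":0},{"rotation":[0,0,0],"offset":[-0.02,0,0.081],"fingers":0}]'
python3 - <<'E'
from h import *
from workcell import readout
s=readout.get_state();print(inV(s["tool_pos"]),s["tool_pos"],s["wrist_force"]@[*ey,0])
E
```

```text
time_s: 10.57
tool_pos: [447.8, 129.3, 77.2]
eef_rot: [2.337, 2.097, 0.002]
wrist_force: [-0.3, 1.3, 2.1]
gripper_width: -0.1
gripper_force: 0.7
[  0.86029084 107.22911736] [447.83593456 129.30901954  77.17526387] 1.2453717574960461
```

```bash
for i in 1; do python3 -m pendant '[{"rotation":[0,0,0],"offset":[-0.0015,0,0],"fingers":0},{"rotation":[0,0,0],"offset":[-0.003,0,0],"fingers":0},{"rotation":[0,0,0],"offset":[-0.0045,0,0],"fingers":0},{"rotation":[0,0,0],"offset":[-0.006,0,0],"fingers":0}]'; done; python3 -m pendant '[{"rotation":[0,0,0],"offset":[-0.001,0,0],"fingers":0},{"rotation":[0,0,0],"offset":[-0.001,0,0],"fingers":0},{"rotation":[0,0,0],"offset":[-0.002,0,0],"fingers":0}]'
```

```text
time_s: 10.9
tool_pos: [447.2, 125.1, 76.9]
eef_rot: [2.337, 2.1, 0.004]
wrist_force: [0.8, 5.9, 2.9]
gripper_width: -0.1
gripper_force: 2.7
time_s: 11.15
tool_pos: [447.0, 123.4, 76.9]
eef_rot: [-2.336, -2.1, -0.005]
wrist_force: [2.1, 8.2, 2.5]
gripper_width: -0.1
gripper_force: 4.0
```

```bash
python3 -m pendant '[{"rotation":[0,0,0],"offset":[-0.001,0,0],"fingers":0},{"rotation":[0,0,0],"offset":[-0.002,0,0],"fingers":0},{"rotation":[0,0,0],"offset":[-0.002,0,0],"fingers":0}]';python3 -m pendant '[{"rotation":[0,0,0],"offset":[-0.001,0,0],"fingers":0},{"rotation":[0,0,0],"offset":[-0.002,0,0],"fingers":0},{"rotation":[0,0,0],"offset":[-0.002,0,0],"fingers":0}]'
```

```text
time_s: 11.4
tool_pos: [446.9, 123.4, 76.9]
eef_rot: [-2.334, -2.1, -0.009]
wrist_force: [3.0, 10.4, 1.0]
gripper_width: -0.2
gripper_force: 5.3
time_s: 11.65
tool_pos: [447.0, 123.3, 77.0]
eef_rot: [-2.332, -2.1, -0.013]
wrist_force: [2.5, 13.9, -1.4]
gripper_width: 0.1
gripper_force: 7.5
```

```bash
python3 -m pendant '[{"rotation":[0,0,0],"offset":[-0.002,0,0],"fingers":0},{"rotation":[0,0,0],"offset":[-0.003,0,0],"fingers":0},{"rotation":[0,0,0],"offset":[-0.003,0,0],"fingers":0}]';python3 -m pendant '[{"rotation":[0,0,0],"offset":[0.012,0,0],"fingers":0},{"rotation":[0,0,0],"offset":[0.025,0,0],"fingers":0},{"rotation":[0,0,0],"offset":[0.025,0,-0.04],"fingers":0},{"rotation":[0,0,0],"offset":[0.025,0,-0.08],"fingers":0},{"rotation":[0,0,0],"offset":[0.025,0,-0.11],"fingers":0},{"rotation":[0,0,0],"offset":[0.025,0,-0.11],"fingers":0}]'
python3 - <<'E'
from h import *
from workcell import readout
s=readout.get_state();print(s["joint_pos"].round(2)); move([*V(75,0),270],353.8+0); move([*V(75,0),270],263.8)
E
```

```text
time_s: 11.9
tool_pos: [446.9, 123.2, 77.1]
eef_rot: [-2.329, -2.1, -0.019]
wrist_force: [5.4, 20.5, -4.3]
gripper_width: -0.1
gripper_force: 10.8
time_s: 12.4
tool_pos: [450.9, 139.8, 191.6]
eef_rot: [2.333, 2.094, 0.008]
wrist_force: [0.7, 1.1, -0.8]
gripper_width: 0.0
gripper_force: 0.0
[ 0.46 -0.   -0.8   1.93  0.    1.21 -0.46]
yaw 353.8 rot [0.46, 0.02, 0.02] off [-0.118, 0.0728, -0.0778] dist 159.0
yaw 533.8 rot [-0.03, 0.72, -179.98] off [-0.118, 0.0728, -0.0778] dist 159.0
yaw 263.8 rot [0.38, -0.35, 90.02] off [-0.118, 0.0728, -0.0778] dist 159.0
yaw 443.8 rot [0.35, 0.38, -89.98] off [-0.118, 0.0728, -0.0778] dist 159.0
```

```bash
python3 -m pendant '[{"rotation":[0,0,7],"offset":[-0.02,0.01,-0.078],"fingers":0},{"rotation":[0,0,14],"offset":[-0.04,0.02,-0.078],"fingers":0},{"rotation":[0,0,21],"offset":[-0.06,0.03,-0.078],"fingers":0},{"rotation":[0,0,28],"offset":[-0.08,0.04,-0.078],"fingers":0},{"rotation":[0,0,35],"offset":[-0.1,0.06,-0.078],"fingers":0},{"rotation":[0,0,42],"offset":[-0.118,0.073,-0.078],"fingers":0.3},{"rotation":[0,0,49],"offset":[-0.118,0.073,-0.078],"fingers":0.5},{"rotation":[0,0,56],"offset":[-0.118,0.073,-0.078],"fingers":0.8},{"rotation":[0,0,63],"offset":[-0.118,0.073,-0.078],"fingers":1},{"rotation":[0,0,70],"offset":[-0.118,0.073,-0.078],"fingers":1},{"rotation":[0,0,77],"offset":[-0.118,0.073,-0.078],"fingers":1},{"rotation":[0,0,84],"offset":[-0.118,0.073,-0.078],"fingers":1},{"rotation":[0,0,90],"offset":[-0.118,0.073,-0.078],"fingers":1},{"rotation":[0,0,90],"offset":[-0.118,0.073,-0.078],"fingers":1},{"rotation":[0,0,90],"offset":[-0.118,0.073,-0.078],"fingers":1},{"rotation":[0,0,90],"offset":[-0.118,0.073,-0.078],"fingers":1}]'
python3 - <<'E'
from h import *
c=snap("wrist","w5"); im=c["pixels"][:,:,::-1]
for n,P in (("block",[*V(0,0),90]),("axis",[628,19,82]),("pin",[680,11,125]),("lens",[376,-172,100])): print(n,project(c,P,True))
E
```

```text
time_s: 13.73
tool_pos: [507.5, 14.1, 263.7]
eef_rot: [3.137, -0.165, -0.002]
wrist_force: [-0.3, -0.2, -1.2]
gripper_width: 85.7
gripper_force: 0.0
block [[315.77349726 249.33584263]]
axis [[298.97599298  66.07202814]]
pin [[299.31265366   2.88867147]]
lens [[479.1758614  276.45763537]]
```

View pics/w5.png

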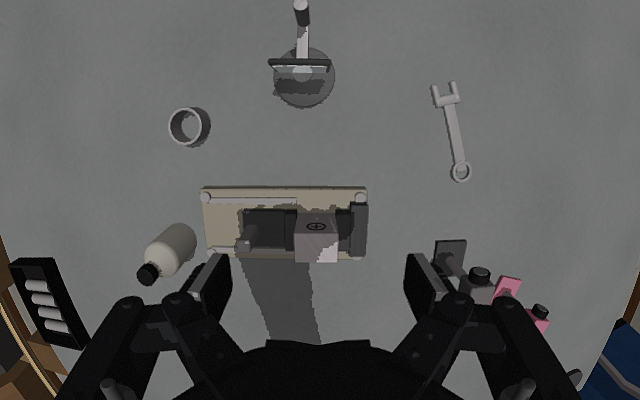

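Wrist view: the block is clamped between the jaws with its ring-and-cross mark at (316,226) facing the mirror. The mirror frame runs (269–331, 62), the pin top is near (301,5) and the lens near (480,272). I'll make one montage for accurate mirror and lens pixels.

```bash
python3 - <<'E'
from h import *
a=load("w5")["pixels"][:,:,::-1]; t=load("top0")["pixels"][:,:,::-1]; s=load("scene0")["pixels"][:,:,::-1]
r=lambda im,f:cv2.resize(im,None,fx=f,fy=f,interpolation=cv2.INTER_CUBIC)
M=np.zeros((600,800,3),np.uint8)
def put(im,x,y): M[y:y+im.shape[0],x:x+im.shape[1]]=im
put(r(a[0:120,255:345],5),0,0)           # 450x600
put(r(a[235:305,440:510],5),450,0)       # 350x350
put(r(t[245:293,360:395],5),450,355)     # 175x240
put(r(s[143:191,235:270],5),625,355)     # 175x240
cv2.imwrite("pics/m5.png",M)
E
```

```text
(no output)
```

View pics/m5.png

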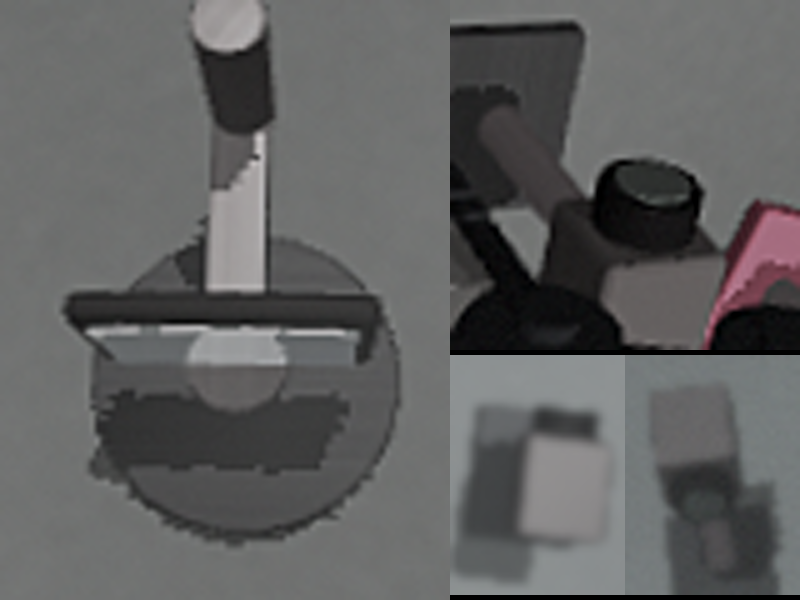

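```bash
python3 - <<'E'
from h import *
w,t,s=load("w5"),load("top0"),load("scene0")
W=lambda x,y:[255+x/5-.4,y/5-.4]
w_l=[440+205/5-.4,235+182/5-.4]; s_l=[235+78/5-.4,143+148/5-.4]
print("lens wrist",plane(w,w_l,100,True),"scene",plane(s,s_l,100),"top front edge",plane(t,[360+115/5-.4,245+57/5-.4],108))
print("pin wrist",plane(w,W(228,24),125,True),"top",plane(t,[170+320/2.5-.3,90+58/2.5-.3],125))
print("frame ends back/front",plane(w,[W(68,293),W(378,296),W(70,320),W(380,325)],111,True))
for z in (0,6,10): print("foot",z,plane(w,[W(92,385),W(400,388),W(246,540),W(246,236)],z,True).mean(0),plane(t,[170+312/2.5-.3,90+151/2.5-.3],z))
print("mark",plane(w,[315.8,226],70,True),"calc",V(18,0),"block top",inV(plane(w,[[295,234],[337.5,234],[337,262],[294,262]],90,True)).round(1))
E
```

```text
lens wrist [[ 383.65310545 -172.94547834]] scene [[ 381.6318994  -172.60224382]] top front edge [[ 381.97049008 -169.74852367]]
pin wrist [[678.42510379  10.38435854]] top [[679.16998197   9.87753489]]
frame ends back/front [[634.95446521  44.65961306]
 [627.53743803 -10.72471842]
 [629.81854352  44.82798771]
 [622.09402906 -10.51130301]]
foot 0 [625.62011889  17.95772889] [[627.66413294  17.71987156]]
foot 6 [624.96107829  17.77746258] [[626.31235979  17.61674018]]
foot 10 [624.52171789  17.65728504] [[625.41117768  17.54798593]]
mark [[454.78106561  20.74864155]] calc [453.29471735  20.8560116 ] block top [[ 18.1  22.2]
 [ 18.2 -23.2]
 [-15.8 -23.6]
 [-15.9  24.2]]
```

```bash
python3 - <<'E'
from h import *
move([678.3,10.2,170],262.3);move([678.3,10.2,100],262.3)
E
```

```text
yaw 262.3 rot [0.04, 0.06, 1.65] off [0.1703, -0.014, 0.0937] dist 195.0
yaw 442.3 rot [-0.09, 0.06, -178.35] off [0.1703, -0.014, 0.0937] dist 195.0
yaw 262.3 rot [0.04, 0.06, 1.65] off [0.1703, -0.0141, 0.1637] dist 237.0
yaw 442.3 rot [-0.09, 0.06, -178.35] off [0.1703, -0.0141, 0.1637] dist 237.0
```

```bash
python3 -m pendant '[{"rotation":[0,0,1.6],"offset":[0.04,-0.004,0.02],"fingers":0.6},{"rotation":[0,0,1.6],"offset":[0.08,-0.007,0.04],"fingers":0.6},{"rotation":[0,0,1.6],"offset":[0.12,-0.01,0.06],"fingers":0.6},{"rotation":[0,0,1.6],"offset":[0.15,-0.012,0.08],"fingers":0.6},{"rotation":[0,0,1.6],"offset":[0.17,-0.014,0.094],"fingers":0.6},{"rotation":[0,0,1.6],"offset":[0.17,-0.014,0.094],"fingers":0.6},{"rotation":[0,0,1.6],"offset":[0.17,-0.014,0.094],"fingers":0.6},{"rotation":[0,0,1.6],"offset":[0.17,-0.014,0.12],"fingers":0.6},{"rotation":[0,0,1.6],"offset":[0.17,-0.014,0.145],"fingers":0.6},{"rotation":[0,0,1.6],"offset":[0.17,-0.014,0.163],"fingers":0.6},{"rotation":[0,0,1.6],"offset":[0.17,-0.014,0.163],"fingers":0.6},{"rotation":[0,0,1.6],"offset":[0.17,-0.014,0.163],"fingers":0.6}]'
python3 -m pendant '[{"rotation":[0,0,0],"offset":[0,0,0],"fingers":0},{"rotation":[0,0,0],"offset":[0,0,0],"fingers":0},{"rotation":[0,0,0],"offset":[0,0,0],"fingers":0},{"rotation":[0,0,0],"offset":[0,0,0],"fingers":0},{"rotation":[0,0,0],"offset":[0,0,0],"fingers":0},{"rotation":[0,0,0],"offset":[0,0,0],"fingers":0}]' 40
python3 - <<'E'
from h import *
from workcell import readout
s=readout.get_state();print(s["tool_pos"]); p=s["tool_pos"]
ax=np.array([624.8,17.6])
for th in (-7.7,0,6,12,18.5):
    u=np.array([np.cos(np.radians(th)),np.sin(np.radians(th))]); print(th,ax+55*u); move([*(ax+55*u),p[2]],270+th)
c=snap("wrist","w6")
E
```

```text
time_s: 14.78
tool_pos: [677.7, 10.2, 102.3]
eef_rot: [3.134, -0.211, -0.0]
wrist_force: [0.2, 0.8, 0.9]
gripper_width: 51.2
gripper_force: 0.0
time_s: 15.28
tool_pos: [679.5, 10.5, 103.5]
eef_rot: [3.134, -0.212, 0.004]
wrist_force: [-1.2, 0.0, 7.1]
gripper_width: 13.1
gripper_force: 39.0
[679.52897628  10.54175946 103.46575186]
-7.7 [679.30407598  10.2307598 ]
yaw 262.3 rot [-0.01, -0.16, -0.05] off [-0.0002, 0.0003, -0.0] dist 0.0
yaw 442.3 rot [-0.25, 0.01, 179.95] off [-0.0002, 0.0003, -0.0] dist 0.0
0 [679.8  17.6]
yaw 270 rot [0.0, -0.16, -7.75] off [-0.0007, -0.007, -0.0] dist 7.0
yaw 450 rot [-0.24, -0.01, 172.25] off [-0.0007, -0.007, -0.0] dist 7.0
6 [679.49870425  23.34906548]
yaw 276 rot [0.01, -0.16, -13.75] off [-0.0018, -0.0127, -0.0] dist 13.0
yaw 456 rot [-0.23, -0.02, 166.25] off [-0.0018, -0.0127, -0.0] dist 13.0
12 [678.59811804  29.03514299]
yaw 282 rot [0.02, -0.16, -19.75] off [-0.0034, -0.0182, -0.0] dist 19.0
yaw 462 rot [-0.23, -0.03, 160.25] off [-0.0034, -0.0182, -0.0] dist 19.0
18.5 [676.95780104  35.0517561 ]
yaw 288.5 rot [0.03, -0.16, -26.25] off [-0.0059, -0.0239, -0.0] dist 25.0
yaw 468.5 rot [-0.22, -0.04, 153.75] off [-0.0059, -0.0239, -0.0] dist 25.0
```

```bash
python3 -m pendant '[{"rotation":[0,0,-4],"offset":[-0.0003,-0.0035,0],"fingers":0},{"rotation":[0,0,-8],"offset":[-0.0007,-0.007,0],"fingers":0},{"rotation":[0,0,-11],"offset":[-0.0012,-0.01,0],"fingers":0},{"rotation":[0,0,-14],"offset":[-0.0018,-0.0127,0],"fingers":0},{"rotation":[0,0,-17],"offset":[-0.0026,-0.0155,0],"fingers":0},{"rotation":[0,0,-20],"offset":[-0.0034,-0.0182,0],"fingers":0},{"rotation":[0,0,-23],"offset":[-0.0046,-0.021,0],"fingers":0},{"rotation":[0,0,-26.2],"offset":[-0.0059,-0.0239,0],"fingers":0},{"rotation":[0,0,-26.2],"offset":[-0.0059,-0.0239,0],"fingers":0},{"rotation":[0,0,-26.2],"offset":[-0.0059,-0.0239,0],"fingers":0},{"rotation":[0,0,-26.2],"offset":[-0.0059,-0.0239,0],"fingers":0},{"rotation":[0,0,-26.2],"offset":[-0.0059,-0.0239,0],"fingers":0}]'
python3 - <<'E'
from h import *
from workcell import readout
s=readout.get_state();d=s["tool_pos"][:2]-[624.8,17.6];print(s["tool_pos"],np.hypot(*d),np.degrees(np.arctan2(d[1],d[0])))
c=snap("wrist","w7")
for th in (16.5,18.5):
    u=np.array([np.cos(np.radians(th)),np.sin(np.radians(th))]);n=np.array([-u[1],u[0]])
    print(th,[project(c,[*(np.array([624.8,17.6])+k*n),111],True).round(1).tolist() for k in (-28,0,28)])
E
```

```text
time_s: 16.33
tool_pos: [677.7, 34.4, 103.5]
eef_rot: [3.1, 0.501, 0.007]
wrist_force: [1.4, 0.1, 5.4]
gripper_width: 12.5
gripper_force: 39.0
[677.7100613   34.4251182  103.47298822] 55.52079960848184 17.640387374775592
16.5 [[[365.0, 361.5]], [[315.0, 361.7]], [[264.8, 359.3]]]
18.5 [[[365.2, 360.4]], [[315.0, 361.7]], [[264.9, 360.4]]]
```

```bash
python3 - <<'E'
from h import *
from workcell import readout
s=readout.get_state();print(s["tool_pos"],s["wrist_force"],s["ft_torque"])
t=snap("top","t7");snap("scene","s7")
ax=np.array([624.8,17.6])
for th in (-7.7,18.5):
    u=np.array([np.cos(np.radians(th)),np.sin(np.radians(th))]);n=np.array([-u[1],u[0]])
    print(th,[project(t,[*(ax+k*n),111]).round(1).tolist() for k in (-28,0,28)])
for nm in ("top0","t7"):
    g=cv2.cvtColor(load(nm)["pixels"],cv2.COLOR_RGB2GRAY); print(nm)
    for y in range(126,162): print(y," ".join("%3d"%v for v in g[y,272:318]))
E
```

```text
[677.72497701  34.41910932 103.47612122] [ 1.46261306 -1.59211332  5.0567839 ] [-0.11877663 -0.20930428 -0.19007367]
-7.7 [[[306.9, 141.7]], [[293.8, 139.8]], [[280.7, 137.9]]]
18.5 [[[306.4, 135.9]], [[293.8, 139.8]], [[281.1, 143.7]]]
top0
126 139 140 139 140 139 139 139 139 139 139 139 139 139 139 139 140 139 139 139 138 137 132 125 122 135 156 170 167 150 140 140 141 141 141 141 142 142 142 142 142 143 142 143 142 143 142
127 139 139 140 140 139 140 139 139 138 138 138 139 139 139 140 139 139 139 139 138 137 134 131 137 156 173 177 167 150 141 141 141 141 141 141 141 142 142 142 141 143 143 143 143 142 143
128 140 140 140 140 140 140 139 139 138 138 139 139 139 140 140 140 139 139 139 139 139 140 146 158 173 181 176 161 146 141 141 141 142 142 142 142 142 142 142 142 142 143 143 143 143 144
129 140 141 141 140 139 139 139 139 138 138 139 139 140 140 139 139 139 139 139 139 141 151 164 175 182 183 173 154 142 140 141 142 141 141 142 141 142 142 142 142 143 143 144 144 144 144
130 140 141 140 140 139 138 139 139 139 139 139 140 139 140 140 139 139 138 139 138 141 155 172 182 186 18
[... 11980 characters left out ...]
  70  71  73  75  76  73  66  63  66  69  73  75  79  81  83  84  86  88  90  91  93  94  95  97  98  99 100 101 102 104 105 105 106 107
159 102 102 102 101 101 101 101  97  89  78  71  69  71  78  85  90  92  89  77  66  65  69  71  74  78  79  82  84  85  87  89  90  92  93  95  96  98  99  99 100 102 103 105 105 106 106
160 102 102 102 102 102 101 101  99  95  84  73  69  72  86  99 106 107 101  87  70  64  66  69  73  76  79  81  83  85  86  88  90  92  93  94  96  97  98  99 100 101 103 104 105 106 106
161 102 102 102 102 101 101 101 101  98  92  81  73  74  88 105 112 113 108  96  76  65  65  69  72  75  78  80  82  83  86  88  89  91  93  95  96  96  98  98 100 101 102 104 104 106 106
```

```bash
python3 -m pendant '[{"rotation":[0,0,-0.9],"offset":[0,-0.0009,0],"fingers":0},{"rotation":[0,0,-0.9],"offset":[0,-0.0009,0],"fingers":0},{"rotation":[0,0,-0.9],"offset":[0,-0.0009,0],"fingers":0},{"rotation":[0,0,-0.9],"offset":[0,-0.0009,0],"fingers":0},{"rotation":[0,0,-0.9],"offset":[0,-0.0009,0],"fingers":0},{"rotation":[0,0,-0.9],"offset":[0,-0.0009,0],"fingers":0}]'
python3 - <<'E'
from h import *
from workcell import readout
s=readout.get_state();d=s["tool_pos"][:2]-[624.8,17.6];print(np.degrees(np.arctan2(d[1],d[0])),s["qvel"].round(3),s["ft_torque"])
# block & handle check in scene view vs s7 : projected mark visible-dark test
t=load("t7"); print(project(t,[*V(0,0),90]),project(t,[*V(0,81.5),86]))
E
```

```text
time_s: 16.98
tool_pos: [677.5, 35.2, 103.5]
eef_rot: [3.096, 0.526, 0.007]
wrist_force: [1.1, -0.7, 5.5]
gripper_width: 12.9
gripper_force: 39.0
18.500803063206757 [ 0.001 -0.001  0.001 -0.001  0.     0.001 -0.002] [-0.14201996 -0.24043861 -0.20069171]
[[290.32157689 229.88690003]] [[252.15209547 225.4795322 ]]
```

```bash
python3 -c "
from workcell import ticket
print(ticket.sign_off())"
```

```text
the job is handed in; nothing more can be done
None
```

I handed the job in, but I don't have the verdict. The block is turned a quarter turn, mark towards the mirror, about 1 mm off midway along the jaws. The sliding jaw is pushed snug against it (about 20 N). I'm holding the mirror by its pin at about 18.5° against a worked-out target of 18.5°, accurate to about 1°; I didn't check the reflection itself. The clock read about 17 s of the 64 s, and the arm never touched the oil bottle, offcut or spanner.

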